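Set the hood hinge of a moisture analyser and prove that it holds

ROBOT

A 6-joint arm with a two-finger parallel gripper is mounted at the origin on the work surface. World frame = base frame: x ahead of the robot, y to its left, z up, the work surface at z = 0. Lengths are in m, angles in rad, forces in N, time in s.
With the tool pointing down it reaches from about 0.35 to 0.975 m from the base axis. Payload 4.9 kg.
Tool frame: the origin (TCP) lies at the very end of the fingers, on their centre line; the grasp point (between the pads) lies 19 mm behind it; x points along the fingers, y is the direction in which the jaws open and shut, and the axes are right-handed (so a half turn about x gives the same grasp; the last joint's range is limited). The gripper opens to 85 mm and grips with 20 to 120 N. Pads are 22 mm wide; open, the fingers measure 114 mm over their backs; the gripper's body (76 mm by 85 mm) begins 54 mm behind the grasp point. The pads swing forward as they close: fully open they stand 13 mm farther back than shut.
Start: joints at [1.156, 0.053, 1.613, -0, 1.476, -0.119], TCP at [0.182, 0.598, 0.206] pointing down, gripper open.
Joint ranges: [-3.01, 3.01], [-1.01, 2.22], [0.06, 2.58], [-1.02, 4.17], [0.09, 2.62], [-3.14, 3.14]. Speed limits (rad/s): [2.57, 2.57, 3.14, 3.14, 3.14, 3.14].

INTERFACE

Orientations are given as a rotation vector (axis times angle).
In Python, from station import ctrl, get_image, calibration, finish_job, search_frame, cut_out, mark_of gives the robot as it stands. The module is installed in compiled form; this text tells all that it offers.
- The arm moves only by the tool arm_command, never from a script. Its argument "plan" is a list that holds one entry, the list of rows, each a list of 7 numbers: the shift along the tool's x, y, z in m, then the turn, a rotation vector about the tool's x, y, z in degrees, then the finger opening in m, from 0 to 0.0854. A call has 1 to 20 rows; each row shifts and turns the pose as measured when the row begins, along the tool's axes as they then stand; what a row does not reach is not made up. A row lasts 1/12 s, in which the tool goes at most 41.7 mm and 7.16 degrees, less where a joint would pass 70% of its speed; a pose out of reach is approached as far as the arm can. A call with a gripper value outside its range is refused whole. The fingers move at their own pace and stop on an object; "squeeze" is the grip in N (left out, the last holds). Time passes only in rows, so rows that do not move let the fingers close. It gives the time, the measured TCP pose, the force and the opening at its end, in the units of the state.
- ctrl.get_obs(): the state, without advancing time (a new reading comes with each control period).
- get_image(name): name is "side" or "top" or "wrist"; returns the picture (400x640x3 uint8, red, green, blue); there is no depth.
- calibration(name): a dict with "fx", "fy", "cx", "cy" (pixels), "k1" (the pictures are not rectified: a ray, as slopes to the right and down, at radius r is drawn at 1 + k1 r^2 times it, then the intrinsics apply), "cam_to_world" (4x4, takes a point from camera to world coordinates); the wrist camera has in their place "hand_eye" (4x4, takes a point from camera to tool coordinates, whose origin is the TCP and whose axes are the tool frame's). Camera axes: x right, y down, z forward; pixel columns grow to the right and rows downward; lengths in m; the calibration is good to about 2 mm. A picture is of the moment at which its call begins: read the wrist's pose just before it. calibration takes no time and is no camera call.
- finish_job(): hands the job in, once; it reports no verdict.
Trained networks look in the newest picture that a camera, given by its name, has taken for a name from the list of things; names that differ only in an ending like _2 or _b are one class to them, and where a whole thing is asked for, a point or a joint stands for the part that bears it (a point fixed in the world has none). Each returns a list of dicts, best first, with "conf" (0 to 1); they miss things now and then, are a little off and sometimes report something else, mostly with a low value. They report only what shows in the picture. A call takes as long as a camera call.
- search_frame(camera, thing): "at" ([x, y, z] in m, in the coordinates of the camera as it stood for that picture, good to about 4 mm: the middle of the surface that is visible of it).
- cut_out(camera, thing): "mask" (400x640 bool, what is visible of it).
- mark_of(camera, thing): "at" ([x, y, z] in m, in the coordinates of the camera as it stood for that picture, good to about 4 mm: a listed point, or the origin of a listed thing).
The state is a dict: "t": time; "q": joint angles; "dq": joint speeds; "effort": joint torques, N m; "tool_pos": TCP position; "tool_rot": TCP orientation; "contact_force": force on the tool from outside, world axes, zero at the start; "wrist_torque": the same for the moment, N m; "opening": finger opening in m.
Only numpy, scipy, OpenCV 4.12 (cv2) and the standard library are available. Lean on these libraries where they do the work, as an engineer would, in place of code of your own. Each camera call takes 0.05 s, during which the arm holds its last target. There are 200 camera calls.

TASK

The hood of the moisture analyser sinks shut when it is let go. Set its counterbalance with the red knob on top of it so that the hood, lifted half open (45 degrees) and let go, stays there by itself for a good second; then ease it all the way back to its stop without banging it and leave it open. It has a teal lip to lift it by; do not disturb the bottle, jar and spoon beside it.

Things in the scene. Friction and masses are not known exactly. Their poses are not given: they have to be found in the camera images.
- analyser: Moisture analyser, 330 deep x 210 wide mm, off-white, fixed. Origin: centre of the underside; x runs from its teal console (front, towards the robot) to its back, y to its left, z up. Console from x = -180 to -80 mm, at most 65 high; behind it the case is 88 high to x = +150; a hinge fairing 115 high behind the hood.
- hood (a joint): Opening angle of the hood, rad: 0 shut, 0.785 half open, 1.65 back stop. Off-white hood 153 long x 140 wide x 50 mm high, 0.35 to 0.85 kg (not known beforehand), centre of mass 89 mm from its level rear hinge, opens up and back. Hinge: dry friction 0.04 N m, drag 0.12 N m per rad/s. A counterbalance carries part of the weight: too little at the start, so the hood sinks shut; with too much it rises.
- hood_lip (a point): Grip point in the middle of the hood's teal grip lip: a flat blade 100 wide, 50 long, 10 mm thick on the hood's front top edge; moves with the hood. Hood shut: 177 mm before and 57 mm above the hinge axis, the blade rising forward at 60 degrees to the level (fingers astride it point down, tilted 30 degrees to the back). 34 mm from the blade's root, 16 from its free edge.
- hood_edge (a point): Middle of the hood's lower front edge, 165 mm before and 15 mm below the hinge axis when shut; moves with the hood. Pushed to the back here by shut, upright fingers in front of it, the half-open hood swings fully open.
- hood_hinge (a point): Point on the hood's hinge axis, in the middle of its width: 100 mm behind the analyser's origin and 105 mm above the bench. It does not move with the hood.
- tension (a joint): Angle of the red balance knob on the hood, rad: 0 slack to 2.6, grows clockwise seen from above. Each rad lets the counterbalance carry 0.30 N m more of the hood's moment (for the level hood; both fall with the cosine of the opening angle). Stays where left; turning takes 0.36 N m. Settings of 0.6 to 2.1 may be needed; half open the hood holds within about 0.18 rad of the right one.
- tension_grip (a point): Grip point of the red balance knob on top of the hood, on the knob's axis, 50 mm before and 72 mm above the hinge axis when the hood is shut (177 mm above the bench, axis upright); moves with the hood and turns with the knob. Bar grip 42 long x 14 thick x 32 mm high (from 7 mm above this point to 25 below) on a disc 44 mm across; the bar lies along the hood's length at 0.
- reagent: White reagent bottle with a blue cap, 68 across x 150 mm high, origin at the centre of its underside; a bystander.
- sample_jar: Clear sample jar with a red cap, 66 across x 85 mm high, origin at the centre of its underside; a bystander.
- scoop: Steel sample spoon 190 mm long lying on the bench, origin under its middle, its x axis along it; a bystander.

How it is judged:
On the way:
1. the hood stands half open by itself, touched by nothing, for one second (value of joint hood between 0.61 and 0.96 rad and velocity of joint hood between -0.04 and 0.04 rad/s and contact force between hood and anything else below 0.1 N), for 1 s.
At the end, for the whole second after the job is handed in: The hood leans fully open against its back stop (above 1.57 rad, 90 degrees), at rest and let go, after it stood half open by itself; bottle, jar and spoon have moved less than 30 mm (value of joint hood above 1.57 rad and velocity of joint hood between -0.05 and 0.05 rad/s and distance of each of reagent, sample_jar, scoop from where it was at the start of the episode below 0.03 m); the robot touches nothing.
It fails at once if the hood was banged against its back stop (faster than 1.5 rad/s there) (velocity of joint hood above 1.5 rad/s and value of joint hood above 1.45 rad).
It fails at once if the bottle was disturbed (moved more than 30 mm) (distance of reagent from where it was at the start of the episode above 0.03 m).
It fails at once if the jar was disturbed (moved more than 30 mm) (distance of sample_jar from where it was at the start of the episode above 0.03 m).
It fails at once if the spoon was disturbed (moved more than 30 mm) (distance of scoop from where it was at the start of the episode above 0.03 m).
It also fails if it takes over 72 s, if anything falls off the work surface, if the arm or the gripper's body presses on something with over 40 N, if the wrist force passes 120 N, or if a joint passes its speed limit or range.

## Working session

There is one attempt and no reset: what is moved stays moved. The work goes in short steps, Python scripts to look and compute and a tool call to move; the robot and the scene stay as the last step left them, time stands still between calls to the robot, and variables do not carry over. Pictures are saved under pics/ and viewed, about 8 in all and at most 12, crops included, and the job is handed in when it is done.

Besides the shell and the picture viewer there is one more tool, called after "Emit:" in YAML: its name, and indented under it one key for each argument. arm_command: Moves the arm, as the interface text tells. Its arguments: {"type":"object","properties":{"plan":{"type":"array","items":{"type":"array","items":{"type":"array","items":{"type":"number"}}}},"squeeze":{"type":"number"}},"required":["plan"]}

```bash
mkdir -p pics
cat > h.py <<'E'
import numpy as np, cv2
from scipy.spatial.transform import Rotation as R
from station import ctrl,get_image,calibration,finish_job,search_frame,cut_out,mark_of
def pose():
    o=ctrl.get_obs(); T=np.eye(4); T[:3,:3]=R.from_rotvec(o["tool_rot"]).as_matrix(); T[:3,3]=o["tool_pos"]; return o,T
def shot(n,save=None):
    o,T=pose(); im=get_image(n); c=calibration(n)
    M=c["cam_to_world"] if "cam_to_world" in c else T@np.array(c["hand_eye"])
    if save: cv2.imwrite("pics/"+save,im[:,:,::-1])
    return im,np.array(M)
def where(n,M,thing,f=mark_of):
    return [(round(d["conf"],2),np.round((M@np.append(d["at"],1))[:3],4)) for d in f(n,thing)[:2]]
def delta(pos,Rm):
    o,T=pose(); d=T[:3,:3].T@(np.array(pos)-T[:3,3]); r=R.from_matrix(T[:3,:3].T@Rm).as_rotvec(degrees=True)
    return np.round(d*1000,1),np.round(r,2)
E
python3 - <<'E'
from h import *
o,T=pose();print(o);print(T.round(3))
a=[]
for n in("top","side"):
    im,M=shot(n); a.append(im); print(n,M.round(3).tolist())
    for t in("analyser","hood_hinge","hood_lip","hood_edge","tension_grip","reagent","sample_jar","scoop"): print(t,where(n,M,t))
cv2.imwrite("pics/a.png",cv2.resize(np.vstack(a),(480,600))[:,:,::-1])
E
```

```text
{'t': 0.0, 'q': array([ 1.15601170e+00,  5.33374843e-02,  1.61432521e+00,  6.21202490e-06,
        1.47600058e+00, -1.18994217e-01]), 'dq': array([ 0.00075181, -0.00160924, -0.00107522, -0.00058994,  0.00210407,
        0.00109724]), 'effort': array([ 2.75600087e-04, -3.93671215e+01, -3.70179391e+01, -1.20473242e-04,
        6.86994754e-03,  6.38693407e-06]), 'tool_pos': array([0.18189999, 0.59722484, 0.20475645]), 'tool_rot': array([ 0.23060595,  1.55885194, -0.23375038]), 'contact_force': array([0.42376616, 0.60676587, 0.23190026]), 'wrist_torque': array([-0.048082  ,  0.02519529,  0.00064302]), 'opening': 0.0853364488215096}
[[-0.001  0.291  0.957  0.182]
 [-0.002  0.957 -0.291  0.597]
 [-1.    -0.002 -0.     0.205]
 [ 0.     0.     0.     1.   ]]
top [[-0.009, -0.995, 0.101, 0.419], [-1.0, 0.007, -0.017, -0.002], [0.016, -0.101, -0.995, 1.158], [0.0, 0.0, 0.0, 1.0]]
analyser [(0.73, array([ 5.926e-01, -4.330e-02, -2.000e-04]))]
hood_hinge [(0.9, array([ 0.6945, -0.0343,  0.1075]))]
hood_lip [(0.6, array([ 0.5191, -0.0527,  0.1591]))]
hood_edge []
tension_grip [(0.76, array([ 0.6484, -0.0422,  0.1816]))]
reagent [(0.9, array([ 0.573 , -0.3211,  0.0012]))]
sample_jar [(0.69, array([0.5194, 0.3573, 0.0022]))]
scoop [(0.77, array([ 0.4133, -0.289 ,  0.003 ]))]
side [[0.949, -0.209, 0.235, 0.197], [-0.314, -0.592, 0.742, -1.072], [-0.016, -0.778, -0.628, 0.994], [0.0, 0.0, 0.0, 1.0]]
analyser [(0.63, array([ 5.959e-01, -4.190e-02,  1.000e-04])), (0.51, array([ 0.5195,  0.3608, -0.0042]))]
hood_hinge [(0.59, array([ 0.6961, -0.032 ,  0.1079]))]
hood_lip [(0.64, array([ 0.5176, -0.0504,  0.1608]))]
hood_edge [(0.67, array([ 0.5305, -0.0448,  0.0865]))]
tension_grip [(0.55, array([ 0.6482, -0.0361,  0.1778]))]
reagent [(0.9, array([ 0.5752, -0.3192,  0.0017]))]
sample_jar [(0.63, array([ 0.5162,  0.3623, -0.002 ]))]
scoop [(0.94, array([ 4.103e-01, -2.820e-01, -3.000e-04]))]
```

View pics/a.png

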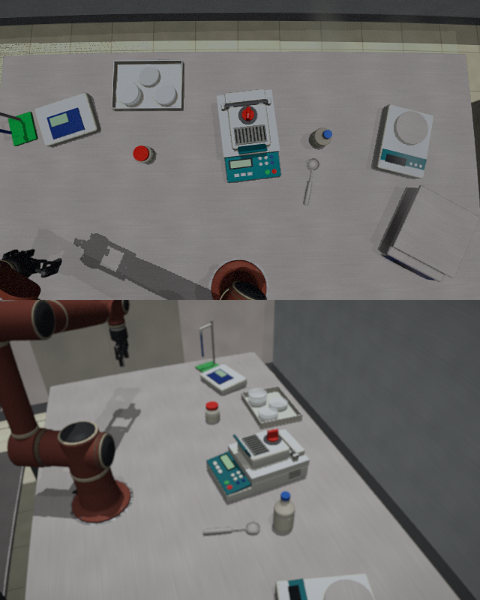

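The top and side views show the analyser at about yaw 6°, with the knob near (0.648, -0.038, 0.178). The bystanders are well clear of it. I'll move above the knob for a closer look.

Emit:
arm_command:
  plan:
    - [[-0.005,-0.0237,0.0316,0,0,0,0.085],[-0.005,-0.0237,0.0316,0,0,0,0.085],[-0.005,-0.0237,0.0316,0,0,0,0.085],[-0.005,-0.0237,0.0316,0,0,0,0.085],[-0.005,-0.0237,0.0316,0,0,0,0.085],[-0.005,-0.0237,0.0316,0,0,0,0.085],[-0.005,-0.0237,0.0316,0,0,0,0.085],[-0.005,-0.0237,0.0316,0,0,0,0.085],[-0.005,-0.0237,0.0316,0,0,0,0.085],[-0.005,-0.0237,0.0316,0,0,0,0.085],[-0.005,-0.0237,0.0316,0,0,0,0.085],[-0.005,-0.0237,0.0316,0,0,0,0.085],[-0.005,-0.0237,0.0316,0,0,0,0.085],[-0.005,-0.0237,0.0316,0,0,0,0.085],[-0.005,-0.0237,0.0316,0,0,0,0.085],[-0.005,-0.0237,0.0316,0,0,0,0.085],[-0.005,-0.0237,0.0316,0,0,0,0.085],[-0.005,-0.0237,0.0316,0,0,0,0.085],[-0.005,-0.0237,0.0316,0,0,0,0.085],[-0.005,-0.0237,0.0316,0,0,0,0.085]]

```text
t: 2.57
tool_pos: [0.6654, -0.061, 0.3115]
tool_rot: [0.225, 1.552, -0.219]
contact_force: [0.6, 1.4, 0.2]
opening: 0.0852
```

Run:
```python
from h import *
o,T=pose();print(o["t"],o["tool_pos"],o["q"]);print(calibration("wrist"))
im,M=shot("wrist","b.png"); print(M.round(3))
for t in("hood_hinge","hood_lip","tension_grip","analyser"): print(t,where("wrist",M,t))
m=cut_out("wrist","tension_grip"); print([d["conf"] for d in m])
```

```text
2.5667 [ 0.66542354 -0.06101963  0.31145571] [-0.20467591  0.10852599  1.3806324   0.00428124  1.64561314 -1.49238653]
{'fx': 291.06376155219954, 'fy': 291.06376155219954, 'cx': 315.14760110296703, 'cy': 199.72999333583604, 'k1': -0.03373467311667633, 'hand_eye': array([[ 7.19707135e-04, -3.06323217e-01,  9.51927292e-01,
        -1.67558224e-01],
       [ 9.99999444e-01,  9.54491877e-04, -4.48903730e-04,
         1.88050289e-04],
       [-7.71097233e-04,  9.51927085e-01,  3.06323733e-01,
        -7.85367326e-02],
       [ 0.00000000e+00,  0.00000000e+00,  0.00000000e+00,
         1.00000000e+00]])}
[[ 0.278  0.912  0.301  0.589]
 [ 0.961 -0.266 -0.083 -0.039]
 [ 0.004  0.312 -0.95   0.479]
 [ 0.     0.     0.     1.   ]]
hood_hinge [(0.56, array([ 0.6966, -0.0338,  0.1068]))]
hood_lip [(0.71, array([ 0.5219, -0.0519,  0.1595]))]
tension_grip [(0.74, array([ 0.6449, -0.0386,  0.1722]))]
analyser [(0.81, array([ 0.5972, -0.0423, -0.0014]))]
[0.82]
```

View pics/b.png

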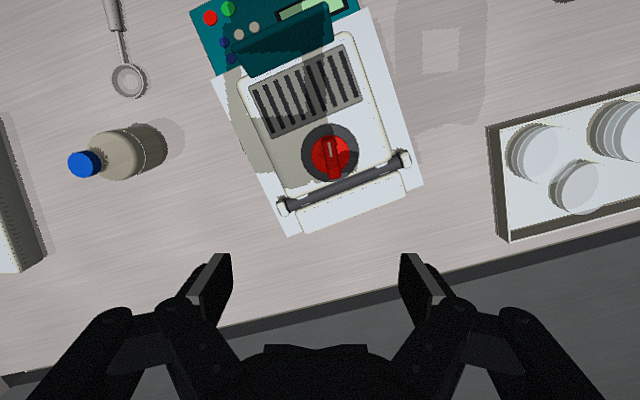

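The wrist picture shows the red bar running from about (329,137) to (333,178), turned from the hood's long axis. I'll measure its angle.

```bash
cat >> h.py <<'E'
def ray(n,M,px,z):
    c=calibration(n); u=(np.array(px,float)-[c["cx"],c["cy"]])/[c["fx"],c["fy"]]; s=u.copy()
    for _ in range(8): s=u/(1+c["k1"]*(s@s))
    d=M[:3,:3]@np.append(s,1); return M[:3,3]+d*(z-M[2,3])/d[2]
E
python3 - <<'E'
from h import *
o,T=pose();im=cv2.imread("pics/b.png"); M=T@calibration("wrist")["hand_eye"]
c=im[110:210,280:380]; cv2.imwrite("pics/c.png",cv2.resize(c,None,fx=6,fy=6,interpolation=cv2.INTER_CUBIC))
H=np.array([.696,-.0335]);
for p in([328,138],[332,178]): print(ray("wrist",M,p,.184))
for a,b in(([282,208],[406,161]),): # hinge bar ends
  A,B=ray("wrist",M,a,.105),ray("wrist",M,b,.105); print(A,B,np.degrees(np.arctan2(*(B-A)[[1,0]]))-90)
E
```

```text
[ 0.6219999  -0.03214984  0.184     ]
[ 0.66266311 -0.03898649  0.184     ]
[ 0.70442162 -0.11589641  0.105     ] [0.6875993  0.05881942 0.105     ] 5.499704325960764
```

View pics/c.png

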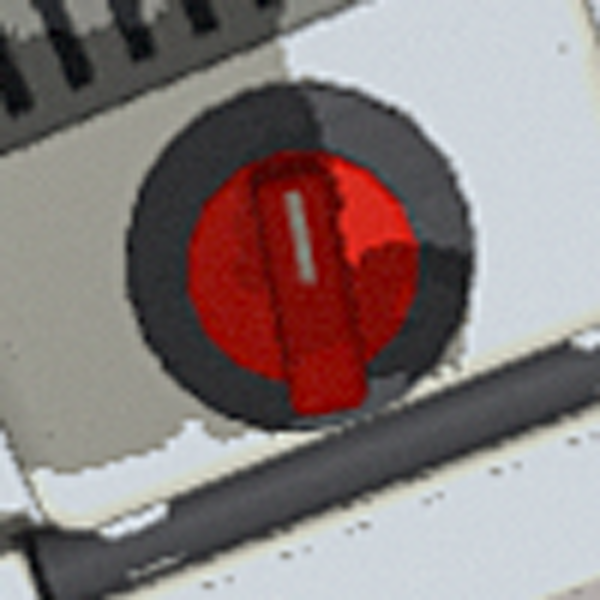

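```bash
cat >> h.py <<'E'
def down(yawdeg):
    c,s=np.cos(np.radians(yawdeg)),np.sin(np.radians(yawdeg)); return np.array([[0,c,s],[0,s,-c],[-1,0,0]])
E
python3 -c "
from h import *
print(delta([.6457,-.0383,.159],down(76)))
o,T=pose();print(T.round(3))"
```

```text
(array([152. ,  13.4, -24.1]), array([-2.14,  0.33, -0.28]))
[[ 0.007  0.278  0.961  0.664]
 [ 0.003  0.961 -0.278 -0.058]
 [-1.     0.005  0.006  0.311]
 [ 0.     0.     0.     1.   ]]
```

Emit:
arm_command:
  plan:
    - [[0,0.0067,-0.012,-2.1,0.3,-0.3,0.085],[0,0.0067,-0.012,0,0,0,0.085],[0.03,0,0,0,0,0,0.06],[0.03,0,0,0,0,0,0.05],[0.03,0,0,0,0,0,0.05],[0.02,0,0,0,0,0,0.05]]

```text
t: 3.37
tool_pos: [0.6418, -0.0271, 0.2094]
tool_rot: [0.173, 1.546, -0.174]
contact_force: [-0.1, -0.4, -0.5]
opening: 0.0501
```

```bash
python3 -c "
from h import *
print(delta([.6457,-.0383,.159],down(76)))
im,M=shot('wrist','d.png');print(where('wrist',M,'tension_grip'))"
```

```text
(array([ 50.5, -10.1,   5.4]), array([ 1.29,  0.99, -0.09]))
[(0.82, array([ 0.6459, -0.0378,  0.1779]))]
```

View pics/d.png

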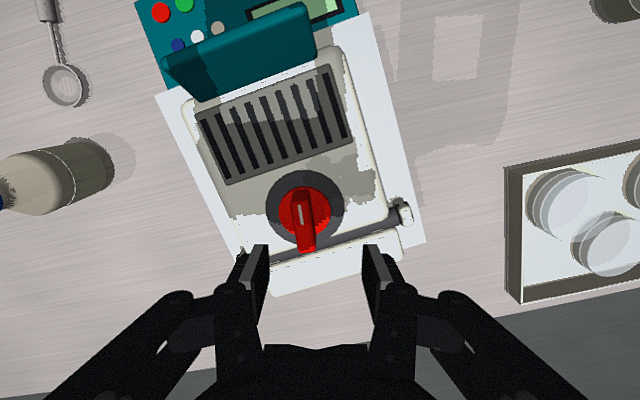

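The knob is clear of the fingers, with its bar at about (300,215) and nearly vertical in the view. I'll centre on it, descend and grip.

Emit:
arm_command:
  plan:
    - [[0,-0.01,0.0054,1.3,1,0,0.05],[0,0,0,0,0,0,0.05],[0.025,0,0,0,0,0,0.05],[0.02,0,0,0,0,0,0.05],[0,0,0,0,0,0,0.05],[0,0,0,0,0,0,0.05]]

```text
t: 3.97
tool_pos: [0.6483, -0.0371, 0.1756]
tool_rot: [0.19, 1.552, -0.188]
contact_force: [-0.7, 0.6, -0.0]
opening: 0.0497
```

```bash
python3 -c "
from h import *
print(delta([.6457,-.0383,.159],down(76)),pose()[0]['contact_force'])"
```

```text
(array([16.6, -1.8, -2.4]), array([ 0.16,  0.59, -0.14])) [-0.65242017  0.56125364 -0.04184683]
```

Emit:
arm_command:
  plan:
    - [[0.01,-0.0018,-0.0024,0,0.5,0,0.05],[0.006,0,0,0,0,0,0.05],[0,0,0,0,0,0,0.05],[0,0,0,0,0,0,0.0],[0,0,0,0,0,0,0.0],[0,0,0,0,0,0,0.0],[0,0,0,0,0,0,0.0],[0,0,0,0,0,0,0.0],[0,0,0,0,0,0,0.0],[0,0,0,0,0,0,0.0],[0,0,0,0,0,0,0.0]]
  squeeze: 60

```text
t: 4.88
tool_pos: [0.6495, -0.0393, 0.1673]
tool_rot: [0.19, 1.55, -0.188]
contact_force: [0.9, 0.6, -0.2]
opening: -0.0
```

```bash
python3 -c "
from h import *
o,T=pose();print(delta([.6457,-.0383,.159],down(76)),o['contact_force'],o['wrist_torque'],o['q'],np.degrees(np.arctan2(T[1,1],T[0,1])))"
```

```text
(array([ 8.2, -0. , -4.1]), array([ 0.17,  0.71, -0.18])) [ 0.90919486  0.58105488 -0.23980119] [ 0.05212462 -0.00123633 -0.01885737] [-0.17573727  0.12883549  1.59712326  0.00235824  1.40304443 -1.50555366] 76.17226375239956
```

```bash
python3 -c "
from h import *
im,M=shot('wrist','e.png')
print(where('wrist',M,'tension_grip'))
im,M=shot('side');print(where('side',M,'tension_grip'),where('side',M,'hood_lip'))
cv2.imwrite('pics/f.png',cv2.resize(im[150:300,240:440],(800,600))[:,:,::-1])
"
```

```text
[(0.58, array([ 0.6473, -0.0362,  0.1723]))]
[(0.61, array([ 0.6508, -0.0367,  0.1798]))] [(0.57, array([ 0.5189, -0.0554,  0.1601])), (0.44, array([ 0.578 , -0.3216,  0.0016]))]
```

View pics/e.png

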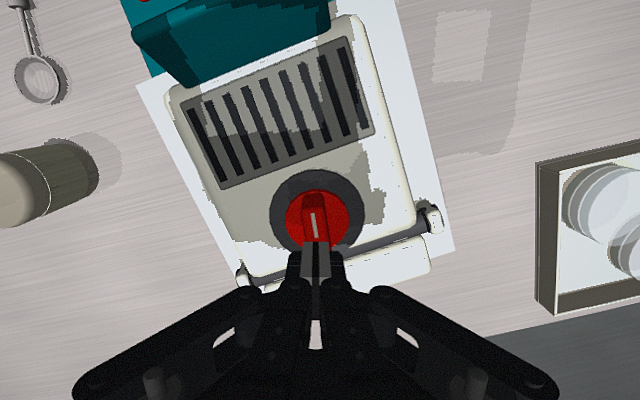

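View pics/f.png

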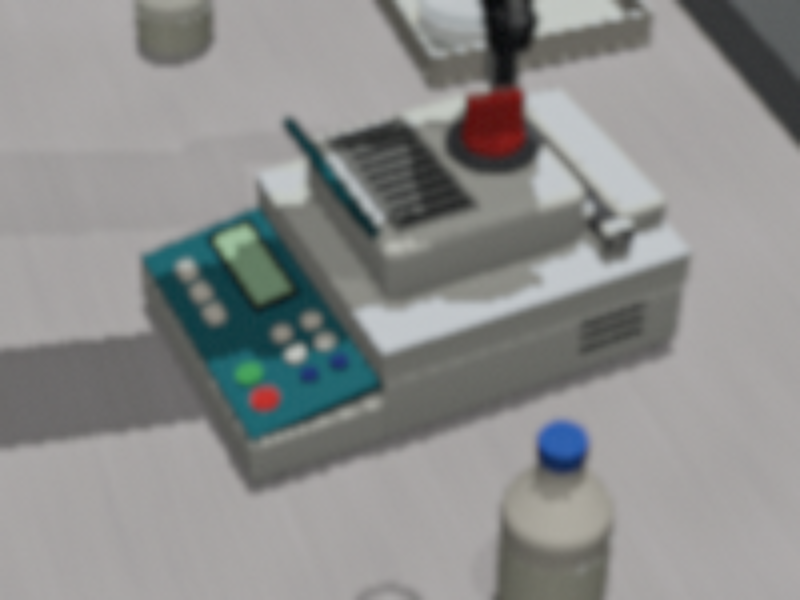

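```bash
python3 -c "
from h import *
o,T=pose();c=calibration('side');M=np.array(c['cam_to_world']);print(o['tool_pos'],o['opening'])
def pr(p):
    q=(np.linalg.inv(M)@np.append(p,1))[:3];s=q[:2]/q[2];s=s*(1+c['k1']*(s@s));return ((s*[c['fx'],c['fy']]+[c['cx'],c['cy']]-[240,150])*4).round(0)
print('tcp',pr(T[:3,3]))
k=np.array([.6457,-.0383,.184])
for dz in(0,-.016,-.032):
  for s in(-.021,0,.021): print(dz,s,pr(k+[s*.97,-.24*s,dz]))
"
```

```text
[ 0.64950876 -0.03926041  0.16721511] 9.90506531259555e-05
tcp [500. 113.]
0 -0.021 [464.  95.]
0 0 [495.  93.]
0 0.021 [525.  91.]
-0.016 -0.021 [463. 114.]
-0.016 0 [494. 112.]
-0.016 0.021 [524. 110.]
-0.032 -0.021 [463. 133.]
-0.032 0 [493. 131.]
-0.032 0.021 [523. 129.]
```

```bash
python3 -c "
import cv2
im=cv2.imread('pics/e.png');cv2.imwrite('pics/g.png',cv2.resize(im[160:310,240:390],(600,600),interpolation=cv2.INTER_CUBIC))"
```

```text
(no output)
```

View pics/g.png

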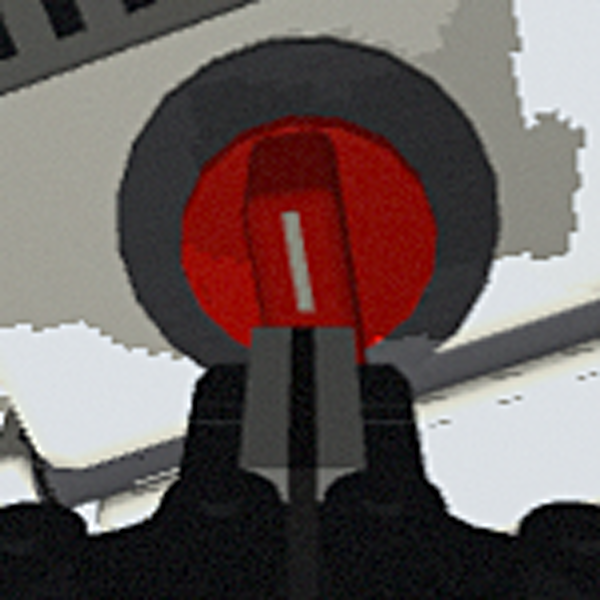

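The fingers have closed on top of the bar, with the tips at crop (300,326), so they sit higher than the TCP reading suggests. I'll reopen, go about 18 mm deeper while watching the force, and close again.

Emit:
arm_command:
  plan:
    - [[-0.012,0,-0.002,0,0,0,0.05],[0,0,-0.002,0,0,0,0.05],[0,0,0,0,0,0,0.05],[0,0,0,0,0,0,0.05],[0.012,0,0,0,0,0,0.05],[0.012,0,0,0,0,0,0.05],[0.008,0,0,0,0,0,0.05],[0,0,0,0,0,0,0.05],[0,0,0,0,0,0,0.05]]

```text
t: 5.88
tool_pos: [0.6449, -0.0381, 0.1442]
tool_rot: [0.191, 1.551, -0.188]
contact_force: [0.1, 0.4, -0.1]
opening: 0.0496
```

```bash
python3 -c "
from h import *
o,T=pose();print(o['tool_pos'],delta([.6457,-.0383,.15],down(76)),o['contact_force'],o['opening'])"
```

```text
[ 0.64486835 -0.03810534  0.14423862] (array([-5.8,  0. ,  0.9]), array([ 0.17,  0.64, -0.18])) [ 0.14493254  0.38601319 -0.13642845] 0.04959794910130733
```

Emit:
arm_command:
  plan:
    - [[-0.002,0,0,0,0,0,0.0],[0,0,0,0,0,0,0.0],[0,0,0,0,0,0,0.0],[0,0,0,0,0,0,0.0],[0,0,0,0,0,0,0.0],[0,0,0,0,0,0,0.0],[0,0,0,0,0,0,0.0],[0,0,0,0,0,0,0.0]]
  squeeze: 60

```text
t: 6.55
tool_pos: [0.6451, -0.0371, 0.1451]
tool_rot: [0.19, 1.551, -0.185]
contact_force: [1.0, 1.1, -2.3]
opening: 0.0119
```

```bash
python3 -c "
from h import *
o,T=pose();print(o['tool_pos'],delta([.6457,-.0383,.15],down(76)),o['contact_force'],o['wrist_torque'],o['opening'])"
```

```text
[ 0.64514915 -0.03705369  0.14509791] (array([-4.9, -1.1,  0.9]), array([ 0.28,  0.63, -0.26])) [ 0.99220605  1.10029329 -2.30603033] [-0.0244868  -0.26173045  0.19631253] 0.011944823816402998
```

Gripped, with the opening at 12 mm. I'll turn it clockwise by about 57°.

Emit:
arm_command:
  plan:
    - [[0,0,0,7,0,0,0],[0,0,0,7,0,0,0],[0,0,0,7,0,0,0],[0,0,0,7,0,0,0],[0,0,0,7,0,0,0],[0,0,0,7,0,0,0],[0,0,0,7,0,0,0],[0,0,0,7,0,0,0],[0,0,0,0,0,0,0],[0,0,0,0,0,0,0]]

```text
t: 7.38
tool_pos: [0.6457, -0.037, 0.1451]
tool_rot: [0.967, 1.337, -0.954]
contact_force: [2.1, -0.4, -2.9]
opening: 0.0122
```

```bash
python3 -c "
from h import *
o,T=pose();print(o['tool_pos'],delta([.6457,-.0383,.145],down(18)),o['contact_force'],o['wrist_torque'],o['opening'])"
```

```text
[ 0.64568055 -0.03695796  0.14510409] (array([ 0.1, -0.4,  1.3]), array([ 0.98,  0.24, -0.72])) [ 2.08373498 -0.41219937 -2.89244923] [-0.44258478 -0.32235188  0.33387655] 0.012229283326058752
```

Emit:
arm_command:
  plan:
    - [[0,0,0,0,0,0,0.05],[0,0,0,0,0,0,0.05],[0,0,0,0,0,0,0.05],[-0.03,0,0,0,0,0,0.05],[-0.03,0,0,0,0,0,0.04],[-0.03,0,0,0,0,0,0.04],[-0.02,0,0,0,0,0,0.04],[0,0,0,0,0,0,0.04]]

```text
t: 8.05
tool_pos: [0.6416, -0.0372, 0.2583]
tool_rot: [0.96, 1.348, -0.952]
contact_force: [-0.1, -0.1, 1.1]
opening: 0.0399
```

```bash
cat >> h.py <<'E'
HG=np.array([.6955,-.0335,.106]); YAW=5.5
def lip(th,depth=.03):
    "tool pose astride the lip with the hood at th rad; TCP depth beyond lip point"
    h=np.array([np.cos(np.radians(YAW)),np.sin(np.radians(YAW)),0]); up=np.array([0,0,1.])
    x=.5*h-.866*up; y=.866*h+.5*up; Rm=np.c_[x,y,np.cross(x,y)]
    p=-.177*h+.057*up+depth*x
    ax=np.cross(up,h)  # left
    Q=R.from_rotvec(-ax*-th).as_matrix()
    return HG+Q@p, Q@Rm
E
python3 -c "
from h import *
o,T=pose();im,M=shot('wrist');print(o['tool_pos'])
print(lip(0)[0],lip(.78)[0])
r=cut_out('wrist','tension_grip')
hsv=cv2.cvtColor(im,cv2.COLOR_RGB2HSV)
cv2.imwrite('pics/i.png',im[80:330,190:440,::-1].repeat(2,0).repeat(2,1))
for t in('hood_lip','hood_hinge','tension_grip'):print(t,where('wrist',M,t))
p,Rm=lip(0,-.04);print(delta(p,Rm))"
```

```text
[ 0.64155462 -0.0372094   0.25826553]
[ 0.53424582 -0.04902701  0.13702   ] [ 0.60257751 -0.04244742  0.2419838 ]
hood_lip [(0.82, array([ 0.5214, -0.0523,  0.1639])), (0.48, array([ 0.5991, -0.0432, -0.0009]))]
hood_hinge [(0.66, array([ 0.6972, -0.0313,  0.1065]))]
tension_grip []
(array([  52.7, -135.9,  -30.8]), array([13.46, -3.97, 30.25]))
```

View pics/i.png

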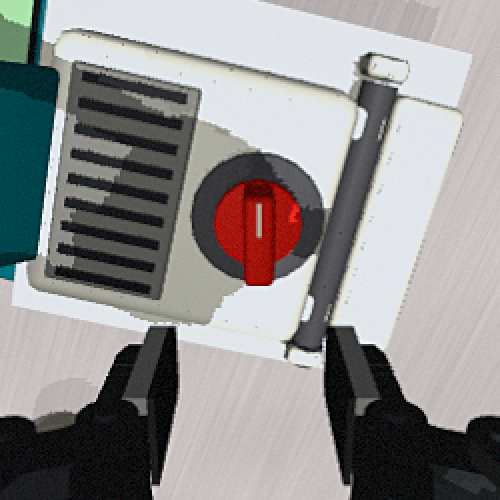

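The knob bar now lies along the tool at yaw about -71°, so the setting is about 1.33 rad. Next is the lip pre-pose.

Emit:
arm_command:
  plan:
    - [[0,-0.034,-0.008,0,0,0,0.04],[0,-0.034,-0.008,0,0,0,0.04],[0,-0.034,-0.008,0,0,0,0.04],[0,-0.034,-0.008,0,0,0,0.04],[0,0,0,2.7,-0.8,6.05,0.04],[0,0,0,2.7,-0.8,6.05,0.04],[0,0,0,2.7,-0.8,6.05,0.04],[0,0,0,2.7,-0.8,6.05,0.04],[0,0,0,2.7,-0.8,6.05,0.04],[0,0,0,0,0,0,0.04]]

```text
t: 9.13
tool_pos: [0.4852, -0.0486, 0.2189]
tool_rot: [1.377, 0.895, -0.759]
contact_force: [-0.5, 0.0, -2.4]
opening: 0.0402
```

```bash
python3 -c "
from h import *
print(delta(*lip(0,-.04)),delta(*lip(0,.03)))"
```

```text
(array([25.2,  1.9,  5.4]), array([-1.01, -0.64,  1.13])) (array([95.2,  3.3,  6.2]), array([-1.01, -0.64,  1.13]))
```

Emit:
arm_command:
  plan:
    - [[0.012,0.0025,0.006,-1,-0.6,1.1,0.04],[0.012,0,0,0,0,0,0.04],[0,0,0,0,0,0,0.04],[0,0,0,0,0,0,0.04]]

```text
t: 9.47
tool_pos: [0.4971, -0.0529, 0.1928]
tool_rot: [1.359, 0.888, -0.748]
contact_force: [0.2, 0.5, 0.4]
opening: 0.0402
```

```bash
python3 -c "
from h import *
print(delta(*lip(0,.03)))
im,M=shot('wrist','j.png');print(where('wrist',M,'hood_lip'))"
```

```text
(array([66.9,  5.2, -0.1]), array([ 0.08, -0.16,  0.66]))
[(0.95, array([ 0.5204, -0.053 ,  0.1583])), (0.6, array([ 0.6453, -0.0382,  0.1759]))]
```

View pics/j.png

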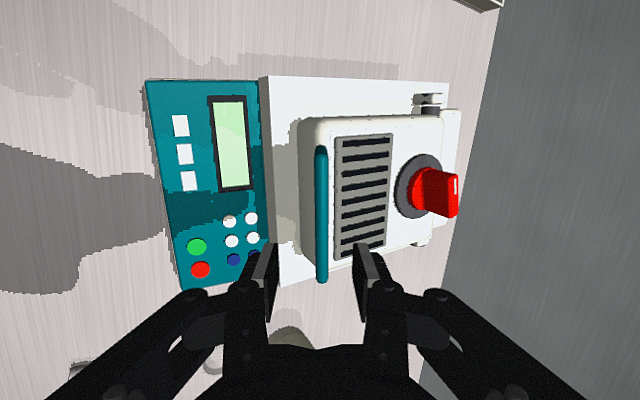

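The blade shows edge-on at u≈321, between the fingers (u 275 and 360). I'll advance and grip.

Emit:
arm_command:
  plan:
    - [[0.02,0.004,0,0,0,0.6,0.04],[0.02,0,0,0,0,0,0.04],[0.02,0,0,0,0,0,0.04],[0,0,0,0,0,0,0.04],[0,0,0,0,0,0,0.04]]

```text
t: 9.98
tool_pos: [0.5359, -0.0506, 0.1489]
tool_rot: [1.36, 0.874, -0.734]
contact_force: [-1.0, -0.6, 0.0]
opening: 0.0401
```

```bash
python3 -c "
from h import *
print(delta(*lip(0,.03)),pose()[0]['contact_force'])
a,b=lip(0),lip(np.radians(3)); print((a[1].T@(b[0]-a[0])*1000).round(2), R.from_matrix(a[1].T@b[1]).as_rotvec(degrees=True))"
```

```text
(array([ 9.5, -7.3, -1.8]), array([ 0.32,  0.  , -0.34])) [-1.04754752 -0.5645604   0.02214892]
[-6.38  5.82 -0.  ] [-9.93014873e-17  2.03767803e-16 -3.00000000e+00]
```

Emit:
arm_command:
  plan:
    - [[0.006,-0.006,-0.001,0,0,0,0.04],[0,0,0,0,0,0,0.04],[0,0,0,0,0,0,0.0],[0,0,0,0,0,0,0.0],[0,0,0,0,0,0,0.0],[0,0,0,0,0,0,0.0],[0,0,0,0,0,0,0.0],[0,0,0,0,0,0,0.0]]
  squeeze: 25

```text
t: 10.65
tool_pos: [0.5338, -0.0505, 0.1442]
tool_rot: [1.358, 0.87, -0.732]
contact_force: [3.5, -0.5, -2.7]
opening: 0.0091
```

```bash
python3 -c "
from h import *
o=pose()[0];print(delta(*lip(0,.03)),o['contact_force'],o['opening'])"
```

```text
(array([ 6.4, -3.1, -1.5]), array([ 0.45,  0.13, -0.55])) [ 3.45257692 -0.51641617 -2.72820864] 0.009128691156952404
```

Gripped the lip. I'll lift it along the hinge arc.

Emit:
arm_command:
  plan:
    - [[-0.0064,0.0058,0,0,0,-3,0],[-0.0064,0.0058,0,0,0,-3,0],[-0.0064,0.0058,0,0,0,-3,0],[-0.0064,0.0058,0,0,0,-3,0],[-0.0064,0.0058,0,0,0,-3,0],[-0.0064,0.0058,0,0,0,-3,0],[-0.0064,0.0058,0,0,0,-3,0],[-0.0064,0.0058,0,0,0,-3,0]]

```text
t: 11.32
tool_pos: [0.5613, -0.0473, 0.205]
tool_rot: [1.183, 1.175, -1.06]
contact_force: [1.8, 0.4, -4.5]
opening: 0.0096
```

```bash
cat >> h.py <<'E'
def near(depth=.0245):
    o,T=pose(); ths=np.radians(np.arange(-5,100,.25)); e=[np.linalg.norm(lip(t,depth)[0]-T[:3,3]) for t in ths]; t=ths[int(np.argmin(e))]
    print('theta',np.degrees(t),'err',min(e)*1000,delta(*lip(t,depth)),o['contact_force'].round(1),o['wrist_torque'].round(2),'open',o['opening'].round(4),o['t'],'q',o['q'].round(2)); return t
E
python3 -c "
from h import *
near()"
```

```text
Traceback (most recent call last):
  File "h.py", line 33, in near
    print('theta',np.degrees(t),'err',min(e)*1000,delta(*lip(t,depth)),o['contact_force'].round(1),o['wrist_torque'].round(2),'open',o['opening'].round(4),o['t'],'q',o['q'].round(2)); return t
                                                                                                                                     ^^^^^^^^^^^^^^^^^^
AttributeError: 'float' object has no attribute 'round'
```

```bash
sed -i "s/o\['opening'\].round(4)/o['opening']/" h.py; python3 -c "
from h import *
t=near();print(delta(*lip(.8,.0245)))"
```

```text
theta 24.000000000000004 err 1.5139761117733115 (array([-0.8, -0.9, -0.9]), array([ 0.19,  0.37, -0.04])) [ 1.8  0.4 -4.5] [-0.09 -0.22  0.28] open 0.009599819595770272 11.3167 q [-0.23 -0.17  1.83  0.03  1.38 -0.33]
(array([-39. ,  50.2,  -0.5]), array([  0.12,   0.4 , -21.88]))
```

Emit:
arm_command:
  plan:
    - [[-0.0064,0.0058,0,0,0,-3,0],[-0.0064,0.0058,0,0,0,-3,0],[-0.0064,0.0058,0,0,0,-3,0],[-0.0064,0.0058,0,0,0,-3,0],[-0.0064,0.0058,0,0,0,-3,0],[-0.0064,0.0058,0,0,0,-3,0],[-0.0064,0.0058,0,0,0,-3,0],[0,0,0,0,0,0,0],[0,0,0,0,0,0,0]]

```text
t: 12.07
tool_pos: [0.6098, -0.0418, 0.249]
tool_rot: [0.973, 1.44, -1.34]
contact_force: [-2.8, 0.2, 0.4]
opening: 0.0092
```

```bash
python3 -c "
from h import *
t=near()
for n in('side','top'):
  im,M=shot(n)
  for k in('hood_lip','tension_grip','hood_edge'):print(n,k,where(n,M,k))
print(lip(t,0)[0])"
```

```text
theta 46.75 err 1.7015133290567577 (array([-1.2, -1.2, -0. ]), array([ 0.33,  0.49, -0.76])) [-2.8  0.2  0.4] [-0.05  0.56  0.24] open 0.009151809225412472 12.0667 q [-0.15  0.2   1.4  -0.08  1.81 -0.26]
side hood_lip [(0.75, array([ 0.6152, -0.0389,  0.2718]))]
side tension_grip [(0.62, array([ 0.7176, -0.0256,  0.1898]))]
side hood_edge [(0.77, array([ 0.5731, -0.0398,  0.2132]))]
top hood_lip [(0.47, array([ 0.4136, -0.287 ,  0.0066])), (0.44, array([ 5.167e-01,  3.607e-01, -5.000e-04]))]
top tension_grip []
top hood_edge []
[ 0.61610696 -0.04114468  0.27397709]
```

Emit:
arm_command:
  plan:
    - [[0,0,0,0,0,0,0.05],[0,0,0,0,0,0,0.05],[-0.015,0,0,0,0,0,0.05],[-0.03,0,0,0,0,0,0.05],[-0.035,0,0,0,0,0,0.05],[-0.02,0,0,0,0,0,0.05]]

```text
t: 12.97
tool_pos: [0.634, -0.0382, 0.3412]
tool_rot: [0.973, 1.446, -1.346]
contact_force: [0.8, 0.4, 1.8]
opening: 0.0498
```

```bash
cat >> h.py <<'E'
def theta(n="side"):
    im,M=shot(n); t=ctrl.get_obs()["t"]; out=[]
    h=np.array([np.cos(np.radians(YAW)),np.sin(np.radians(YAW)),0])
    for k,a0 in(("hood_lip",np.arctan2(57,177)),("hood_edge",np.arctan2(-15,165)),("tension_grip",np.arctan2(72,50))):
        w=[p for c,p in where(n,M,k) if np.linalg.norm(p-HG)<.22]
        if w: d=w[0]-HG; out.append((k[5:8],round(np.arctan2(d[2],-d@h)-a0,3)))
    return round(t,3),out
E
python3 -c "
from h import *
for i in range(5): print(theta())"
```

```text
(13.017, [('lip', np.float64(0.725)), ('edg', np.float64(0.715)), ('on_', np.float64(0.78))])
(13.217, [('lip', np.float64(0.69)), ('edg', np.float64(0.675))])
(13.417, [('lip', np.float64(0.618)), ('edg', np.float64(0.61)), ('on_', np.float64(0.665))])
(13.617, [('lip', np.float64(0.548)), ('edg', np.float64(0.545)), ('on_', np.float64(0.623))])
(13.817, [('lip', np.float64(0.468)), ('edg', np.float64(0.465)), ('on_', np.float64(0.505))])
```

Sinking at about 0.35 rad/s means roughly 0.10 N m is still missing, which is +0.33 rad (19°) on the knob. The hood needs about 1.5 s to shut before I return to the knob.

```bash
python3 -c "
from h import *
print(delta([.6457,-.0383,.25],down(19)))"
```

```text
(array([80.5, 37.2,  1.2]), array([-13.16,  -1.76,  16.53]))
```

Emit:
arm_command:
  plan:
    - [[0,0,0,0,0,0,0.05],[0,0,0,0,0,0,0.05],[0,0,0,0,0,0,0.05],[0,0,0,0,0,0,0.05],[0,0,0,0,0,0,0.05],[0,0,0,0,0,0,0.05],[0,0,0,0,0,0,0.05],[0,0,0,-4.4,-0.6,5.5,0.05],[0,0,0,-4.4,-0.6,5.5,0.05],[0,0,0,-4.4,-0.6,5.5,0.05],[0,0,0,0,0,0,0.05]]

```text
t: 14.88
tool_pos: [0.6342, -0.0377, 0.3329]
tool_rot: [0.956, 1.351, -0.952]
contact_force: [-0.8, -0.2, 1.4]
opening: 0.05
```

```bash
python3 -c "
from h import *
print(delta([.6457,-.0383,.145],down(19)));print(theta())"
```

```text
(array([187.9,  10.2,   4.5]), array([ 0.55, -0.05, -0.13]))
(14.933, [('lip', np.float64(-0.021)), ('edg', np.float64(-0.016)), ('on_', np.float64(0.035))])
```

Emit:
arm_command:
  plan:
    - [[0.03,0.0095,0.004,0.5,0,0,0.05],[0.035,0,0,0,0,0,0.05],[0.035,0,0,0,0,0,0.05],[0.01,0,0,0,0,0,0.05],[0,0,0,0,0,0,0.05],[0,0,0,0,0,0,0.05]]

```text
t: 15.58
tool_pos: [0.6535, -0.0382, 0.222]
tool_rot: [0.964, 1.346, -0.966]
contact_force: [-0.1, -0.0, -0.5]
opening: 0.0498
```

```bash
python3 -c "
from h import *
print(delta([.6457,-.0383,.145],down(19)))"
```

```text
(array([77. , -7.4, -2.5]), array([-0.28,  0.04,  0.04]))
```

Emit:
arm_command:
  plan:
    - [[0,-0.0074,-0.0025,0,0,0,0.05],[0,0,0,0,0,0,0.05],[0,0,0,0,0,0,0.05],[0.02,0,0,0,0,0,0.05],[0.02,0,0,0,0,0,0.05],[0.015,0,0,0,0,0,0.05],[0.01,0,0,0,0,0,0.05],[0,0,0,0,0,0,0.05],[0,0,0,0,0,0,0.05]]

```text
t: 16.33
tool_pos: [0.6545, -0.0399, 0.1744]
tool_rot: [0.971, 1.32, -0.953]
contact_force: [0.3, -0.1, 0.3]
opening: 0.05
```

```bash
python3 -c "
from h import *
print(delta([.6457,-.0383,.145],down(19)))"
```

```text
(array([29.2, -8.5, -4.8]), array([-0.32,  0.83, -1.35]))
```

Emit:
arm_command:
  plan:
    - [[0,-0.0085,-0.0045,0,0.8,-1.3,0.05],[0,0,0,0,0,0,0.05],[0.012,-0.001,0,0,0,0,0.05],[0.012,-0.001,0,0,0,0,0.05],[0,0,0,0,0,0,0.05],[0,0,0,0,0,0,0.05]]

```text
t: 16.83
tool_pos: [0.6466, -0.0398, 0.1546]
tool_rot: [0.969, 1.335, -0.96]
contact_force: [0.4, 0.5, 0.1]
opening: 0.05
```

```bash
python3 -c "
from h import *
print(delta([.6457,-.0383,.145],down(19)),pose()[0]['contact_force'])"
```

```text
(array([ 9.6, -0.5, -1.7]), array([-0.33,  0.33, -0.59])) [0.36714064 0.53102568 0.10336886]
```

Emit:
arm_command:
  plan:
    - [[0.009,-0.001,-0.001,0,0.3,-0.5,0.05],[0,0,0,0,0,0,0.05],[0,0,0,0,0,0,0.0],[0,0,0,0,0,0,0.0],[0,0,0,0,0,0,0.0],[0,0,0,0,0,0,0.0],[0,0,0,0,0,0,0.0],[0,0,0,0,0,0,0.0],[0,0,0,0,0,0,0.0]]
  squeeze: 60

```text
t: 17.58
tool_pos: [0.646, -0.0387, 0.1438]
tool_rot: [0.965, 1.346, -0.963]
contact_force: [1.3, 0.4, -1.3]
opening: 0.0124
```

```bash
python3 -c "
from h import *
print(delta([.6457,-.0383,.145],down(0)),pose()[0]['contact_force'])"
```

```text
(array([-1.2, -0.2, -0.5]), array([ 1.879e+01, -1.000e-02, -1.000e-01])) [ 1.30454157  0.39769371 -1.29116711]
```

Gripped. Turn 19° to yaw 0.

Emit:
arm_command:
  plan:
    - [[0,0,0,6.3,0,0,0],[0,0,0,6.3,0,0,0],[0,0,0,6.3,0,0,0],[0,0,0,0,0,0,0],[0,0,0,0,0,0,0]]

```text
t: 18.0
tool_pos: [0.6454, -0.0388, 0.1438]
tool_rot: [1.219, 1.203, -1.219]
contact_force: [1.7, 0.8, -1.3]
opening: 0.0123
```

```bash
python3 -c "
from h import *
print(delta([.6457,-.0383,.145],down(0)),pose()[0]['contact_force'])"
```

```text
(array([-1.2,  0.3, -0.5]), array([-0.76, -0.01, -0.01])) [ 1.6605802   0.83700235 -1.34474952]
```

Emit:
arm_command:
  plan:
    - [[0,0,0,0,0,0,0.05],[0,0,0,0,0,0,0.05],[0,0,0,0,0,0,0.05],[-0.03,0,0,0,0,0,0.05],[-0.03,0,0,0,0,0,0.04],[-0.03,0,0,0,0,0,0.04],[-0.02,0,0,0,0,0,0.04],[0,0,0,0,0,0,0.04]]

```text
t: 18.67
tool_pos: [0.643, -0.0391, 0.2553]
tool_rot: [1.21, 1.213, -1.218]
contact_force: [-0.3, 0.4, 0.7]
opening: 0.0402
```

```bash
python3 -c "
from h import *
print(delta(*lip(0,-.06)));im,M=shot('wrist');print(theta())
m=cut_out('wrist','tension')
m and print(m[0]['conf'],m[0]['mask'].sum())
hsv=cv2.cvtColor(im,cv2.COLOR_RGB2HSV);r=(hsv[...,1]>150)&((hsv[...,0]<8)|(hsv[...,0]>172))&(hsv[...,2]>60)
if m:
  k=m[0]['mask']&r;cv2.imwrite('pics/k.png',im[80:330,190:440,::-1].repeat(2,0).repeat(2,1))"
```

```text
(array([  41.5, -153.2,   15.1]), array([-5.67,  1.45, 30.43]))
(18.767, [('lip', np.float64(-0.005)), ('on_', np.float64(0.054))])
0.8 1698
```

Emit:
arm_command:
  plan:
    - [[0,-0.037,0.0037,0,0,0,0.04],[0,-0.037,0.0037,0,0,0,0.04],[0,-0.037,0.0037,0,0,0,0.04],[0,-0.037,0.0037,0,0,0,0.04],[0,0,0,-1.1,0.3,6.05,0.04],[0,0,0,-1.1,0.3,6.05,0.04],[0,0,0,-1.1,0.3,6.05,0.04],[0,0,0,-1.1,0.3,6.05,0.04],[0,0,0,-1.1,0.3,6.05,0.04],[0,0,0,0,0,0,0.04]]

```text
t: 19.8
tool_pos: [0.4794, -0.0499, 0.2229]
tool_rot: [1.364, 0.908, -0.757]
contact_force: [-0.8, -0.5, -1.1]
opening: 0.0397
```

```bash
python3 -c "
from h import *
print(delta(*lip(0,-.04)))"
```

```text
(array([31.5,  5.3,  4.8]), array([-0.25, -0.86,  1.62]))
```

Emit:
arm_command:
  plan:
    - [[0.02,0.005,0.005,0,-0.8,1.5,0.04],[0,0,0,0,0,0,0.04],[0.02,0,0,0,0,0,0.04],[0.02,-0.001,0,0,0,0,0.04],[0,0,0,0,0,0,0.04],[0,0,0,0,0,0,0.04]]

```text
t: 20.3
tool_pos: [0.5124, -0.0514, 0.1698]
tool_rot: [1.366, 0.887, -0.755]
contact_force: [0.3, -0.0, 0.6]
opening: 0.0403
```

```bash
python3 -c "
from h import *
print(delta(*lip(0,.0245)),pose()[0]['contact_force'])"
```

```text
(array([33.9,  3.1, -0.2]), array([-0.44, -0.14,  0.83])) [ 0.25196657 -0.03644006  0.5551093 ]
```

Emit:
arm_command:
  plan:
    - [[0.016,0.001,0,0,0,0.7,0.04],[0.016,0,0,0,0,0,0.04],[0,0,0,0,0,0,0.04],[0,0,0,0,0,0,0.04]]

```text
t: 20.63
tool_pos: [0.532, -0.05, 0.1479]
tool_rot: [1.368, 0.878, -0.744]
contact_force: [-0.2, 0.0, -0.1]
opening: 0.0399
```

```bash
python3 -c "
from h import *
print(delta(*lip(0,.0245)),pose()[0]['contact_force'])"
```

```text
(array([ 5.1, -3.4, -0.8]), array([-0.32, -0.15,  0.09])) [-0.15173474  0.03466039 -0.05596304]
```

Close, then lift 15 rows.

Emit:
arm_command:
  plan:
    - [[0.004,-0.003,0,0,0,0,0.04],[0,0,0,0,0,0,0.0],[0,0,0,0,0,0,0.0],[0,0,0,0,0,0,0.0],[0,0,0,0,0,0,0.0],[0,0,0,0,0,0,0.0],[0,0,0,0,0,0,0.0],[0,0,0,0,0,0,0.0]]
  squeeze: 25

```text
t: 21.3
tool_pos: [0.5323, -0.0507, 0.1479]
tool_rot: [1.366, 0.874, -0.74]
contact_force: [1.4, -0.3, -2.6]
opening: 0.0093
```

Emit:
arm_command:
  plan:
    - [[-0.0064,0.0058,0,0,0,-3,0],[-0.0064,0.0058,0,0,0,-3,0],[-0.0064,0.0058,0,0,0,-3,0],[-0.0064,0.0058,0,0,0,-3,0],[-0.0064,0.0058,0,0,0,-3,0],[-0.0064,0.0058,0,0,0,-3,0],[-0.0064,0.0058,0,0,0,-3,0],[-0.0064,0.0058,0,0,0,-3,0],[-0.0064,0.0058,0,0,0,-3,0],[-0.0064,0.0058,0,0,0,-3,0],[-0.0064,0.0058,0,0,0,-3,0],[-0.0064,0.0058,0,0,0,-3,0],[-0.0064,0.0058,0,0,0,-3,0],[-0.0064,0.0058,0,0,0,-3,0],[-0.0064,0.0058,0,0,0,-3,0],[0,0,0,0,0,0,0],[0,0,0,0,0,0,0],[0,0,0,0,0,0,0]]

```text
t: 22.8
tool_pos: [0.6114, -0.0412, 0.2524]
tool_rot: [0.987, 1.448, -1.341]
contact_force: [-1.4, 0.8, 0.6]
opening: 0.0096
```

```bash
python3 -c "
from h import *
near();print(theta())"
```

```text
theta 47.75 err 0.576978775501233 (array([0.3, 0.2, 0.4]), array([ 0.02, -0.32, -1.74])) [-1.4  0.8  0.6] [0.03 0.16 0.29] open 0.009616698540252426 22.8 q [-0.16  0.2   1.4  -0.07  1.82 -0.26]
(22.85, [('lip', np.float64(0.813)), ('edg', np.float64(0.819)), ('on_', np.float64(0.872))])
```

Emit:
arm_command:
  plan:
    - [[0,0,0,0,0,0,0.05],[0,0,0,0,0,0,0.05],[0,0,0,0,0,0,0.05],[-0.015,0,0,0,0,0,0.05],[-0.03,0,0,0,0,0,0.05],[-0.035,0,0,0,0,0,0.05],[-0.02,0,0,0,0,0,0.05]]

```text
t: 23.58
tool_pos: [0.6343, -0.0395, 0.3432]
tool_rot: [0.986, 1.457, -1.351]
contact_force: [0.3, 0.4, 0.9]
opening: 0.05
```

```bash
python3 -c "
from h import *
for i in range(6): print(theta())"
```

```text
(23.633, [('edg', np.float64(0.798)), ('on_', np.float64(0.861))])
(23.833, [('lip', np.float64(0.818)), ('edg', np.float64(0.815))])
(24.033, [('lip', np.float64(0.809)), ('edg', np.float64(0.813)), ('on_', np.float64(0.837))])
(24.233, [('lip', np.float64(0.813)), ('edg', np.float64(0.807)), ('on_', np.float64(0.832))])
(24.433, [('lip', np.float64(0.806)), ('edg', np.float64(0.813)), ('on_', np.float64(0.869))])
(24.633, [('lip', np.float64(0.815)), ('edg', np.float64(0.811)), ('on_', np.float64(0.902))])
```

The hood holds at 0.81 rad, steady for over 1 s untouched. Next I'll shut the fingers, stand them upright and move in front of the hood's lower edge.

```bash
cat >> h.py <<'E'
def push(th,gap=0.):
    h=np.array([np.cos(np.radians(YAW)),np.sin(np.radians(YAW)),0]); a=th+np.arctan2(-15,165); r=.1657
    return HG+h*(-r*np.cos(a)-.0145-gap)+[0,0,r*np.sin(a)-.04], down(YAW)
E
python3 -c "
from h import *
p,Rm=push(.81,.035); print(p,push(1.2)[0],push(1.65)[0]);q=p.copy();q[2]=.345;print(delta(q,Rm));print(theta())"
```

```text
[ 0.52215545 -0.05019118  0.17517781] [ 0.60762808 -0.0419611   0.21436862] [ 0.67917724 -0.0350717   0.23168913]
(array([  27.7, -108.5,    0.7]), array([-0.25, -0.58, 16.86]))
(24.833, [('edg', np.float64(1.92)), ('on_', np.float64(0.856))])
```

Emit:
arm_command:
  plan:
    - [[0.006,-0.027,0,0,0,0,0.0],[0.006,-0.027,0,0,0,0,0.0],[0.006,-0.027,0,0,0,0,0.0],[0.006,-0.027,0,0,0,0,0.0],[0,0,0,0,0,5.5,0.0],[0,0,0,0,0,5.5,0.0],[0,0,0,0,0,5.5,0.0],[0,0,0,0,0,0,0.0],[0,0,0,0,0,0,0.0]]

```text
t: 25.73
tool_pos: [0.519, -0.0495, 0.3447]
tool_rot: [1.149, 1.258, -1.138]
contact_force: [-0.3, -0.0, -0.1]
opening: -0.0002
```

```bash
python3 -c "
from h import *
print(delta(*push(.81,.035)),pose()[0]['contact_force']);print(theta(),theta())"
```

```text
(array([169.5,   3. ,   2.6]), array([-0.31, -0.57, -0.02])) [-0.29105686 -0.04996228 -0.13806136]
(25.783, [('lip', np.float64(0.82)), ('edg', np.float64(0.798)), ('on_', np.float64(0.879))]) (25.983, [('lip', np.float64(0.809)), ('edg', np.float64(0.801)), ('on_', np.float64(0.88))])
```

Emit:
arm_command:
  plan:
    - [[0.03,0,0,0,0,0,0.0],[0.03,0,0,0,0,0,0.0],[0.03,0,0,0,0,0,0.0],[0.03,0,0,0,0,0,0.0],[0.03,-0.001,0,0,0,0,0.0],[0.015,0,0,0,0,0,0.0],[0,0,0,0,0,0,0.0],[0,0,0,0,0,0,0.0]]

```text
t: 26.8
tool_pos: [0.5222, -0.0477, 0.173]
tool_rot: [1.147, 1.26, -1.137]
contact_force: [0.4, -0.7, -0.2]
opening: 0.0
```

```bash
python3 -c "
from h import *
print(delta(*push(.81,.0)),pose()[0]['contact_force']);print(theta())
for t in (.81,.9,1.0,1.1,1.2,1.3,1.4,1.5,1.6,1.65):print(t,push(t)[0].round(4))
im,M=shot('side');cv2.imwrite('pics/l.png',cv2.resize(im[100:300,200:440],(720,600))[:,:,::-1])"
```

```text
(array([-2.3, 34.8,  2.3]), array([-0.17, -0.58,  0.07])) [ 0.43733738 -0.67863195 -0.17564691]
(26.85, [('lip', np.float64(0.8)), ('edg', np.float64(0.804)), ('on_', np.float64(0.878))])
0.81 [ 0.557  -0.0468  0.1752]
0.9 [ 0.5673 -0.0458  0.1859]
1.0 [ 0.5798 -0.0446  0.1968]
1.1 [ 0.5933 -0.0433  0.2063]
1.2 [ 0.6076 -0.042   0.2144]
1.3 [ 0.6227 -0.0405  0.221 ]
1.4 [ 0.6384 -0.039   0.2261]
1.5 [ 0.6546 -0.0374  0.2295]
1.6 [ 0.6709 -0.0359  0.2314]
1.65 [ 0.6792 -0.0351  0.2317]
```

View pics/l.png

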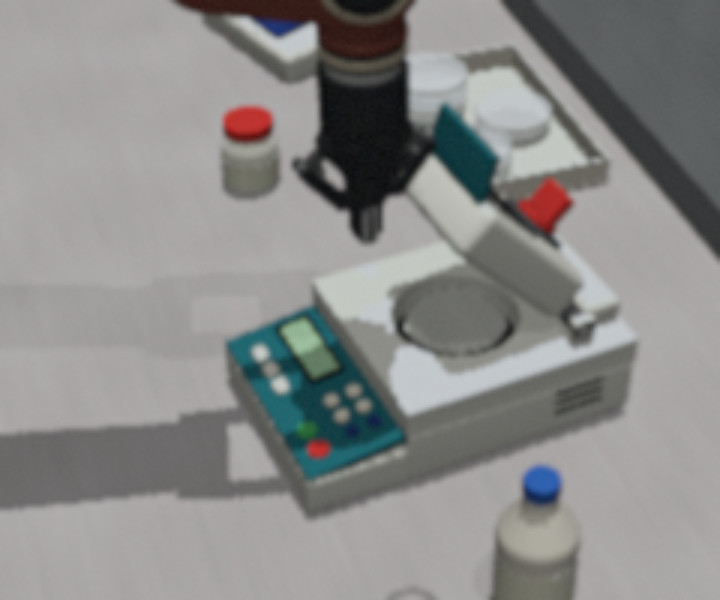

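The hood stands up at 46°. The gripper knuckle at (420,150) points towards it, so I'll turn the tool 90° to put the knuckles sideways.

Emit:
arm_command:
  plan:
    - [[0,0,0,-6.9,0,0,0.0],[0,0,0,-6.9,0,0,0.0],[0,0,0,-6.9,0,0,0.0],[0,0,0,-6.9,0,0,0.0],[0,0,0,-6.9,0,0,0.0],[0,0,0,-6.9,0,0,0.0],[0,0,0,-6.9,0,0,0.0],[0,0,0,-6.9,0,0,0.0],[0,0,0,-6.9,0,0,0.0],[0,0,0,-6.9,0,0,0.0],[0,0,0,-6.9,0,0,0.0],[0,0,0,-6.9,0,0,0.0],[0,0,0,-6.9,0,0,0.0],[0,0,0,0,0,0,0.0]]

```text
t: 28.22
tool_pos: [0.5359, -0.0513, 0.201]
tool_rot: [-0.118, 1.526, 0.112]
contact_force: [-0.0, -0.3, -0.4]
opening: -0.0002
```

```bash
python3 -c "
from h import *
for t in(.81,1.2,1.65):print(delta(push(t)[0],down(95.5)))
print(pose()[0]['contact_force'],theta())"
```

```text
(array([26.7,  1.5, 20.4]), array([2.97, 2.35, 0.34]))
(array([-10.3,  -1.4,  72.8]), array([2.97, 2.35, 0.34]))
(array([-24.7,  -5.3, 145.2]), array([2.97, 2.35, 0.34]))
[-0.00988673 -0.25134258 -0.41996093] (28.267, [('lip', np.float64(0.798)), ('edg', np.float64(0.793)), ('on_', np.float64(0.833))])
```

Emit:
arm_command:
  plan:
    - [[0.015,0,0.005,3,2.3,0.3,0.0],[0.01,0,0.004,0,0,0,0.0],[0,0,0,0,0,0,0.0],[0,0,0,0,0,0,0.0],[-0.001,0,0.005,0,0,0,0.0],[-0.002,0,0.005,0,0,0,0.0],[-0.003,0,0.005,0,0,0,0.0],[-0.003,0,0.005,0,0,0,0.0],[-0.003,0,0.005,0,0,0,0.0],[-0.003,0,0.005,0,0,0,0.0],[-0.003,0,0.005,0,0,0,0.0],[0,0,0,0,0,0,0.0]]

```text
t: 29.42
tool_pos: [0.5837, -0.047, 0.1985]
tool_rot: [-0.069, 1.567, 0.067]
contact_force: [-0.3, 0.3, 0.4]
opening: 0.0001
```

```bash
python3 -c "
from h import *
for t in(.81,1.0,1.2,1.65):print(delta(push(t)[0],down(95.5)))
print(pose()[0]['contact_force'],theta(),theta())"
```

```text
(array([ 23.2,   2.5, -26.7]), array([-0.54,  0.15,  0.08]))
(array([ 1.7,  2.7, -3.8]), array([-0.54,  0.15,  0.08]))
(array([-15.8,   2.9,  24.3]), array([-0.54,  0.15,  0.08]))
(array([-33. ,   3.6,  96.2]), array([-0.54,  0.15,  0.08]))
[-0.30963961  0.32803501  0.42241032] (29.467, [('lip', np.float64(1.0)), ('edg', np.float64(1.016)), ('on_', np.float64(0.355))]) (29.667, [('lip', np.float64(1.009)), ('edg', np.float64(1.032)), ('on_', np.float64(1.062))])
```

The hood follows the fingers and is now at 1.02 rad. Continuing gently.

Emit:
arm_command:
  plan:
    - [[-0.003,0,0.005,0,0,0,0.0],[-0.003,0,0.005,0,0,0,0.0],[-0.003,0,0.005,0,0,0,0.0],[-0.003,0,0.005,0,0,0,0.0],[-0.002,0,0.005,0,0,0,0.0],[-0.002,0,0.005,0,0,0,0.0],[-0.0015,0,0.005,0,0,0,0.0],[-0.0015,0,0.005,0,0,0,0.0],[-0.001,0,0.005,0,0,0,0.0],[-0.001,0,0.005,0,0,0,0.0],[0,0,0,0,0,0,0.0]]

```text
t: 30.73
tool_pos: [0.6373, -0.0421, 0.2202]
tool_rot: [-0.068, 1.57, 0.067]
contact_force: [0.5, 1.1, -0.3]
opening: -0.0
```

```bash
python3 -c "
from h import *
for t in(1.4,1.65):print(delta(push(t)[0],down(95.5)))
print(pose()[0]['contact_force'],theta(),theta())"
```

```text
(array([-5.9,  3. ,  1.4]), array([-0.55, -0.02,  0.03]))
(array([-11.5,   3.3,  42.3]), array([-0.55, -0.02,  0.03]))
[ 0.52463964  1.08883828 -0.27878124] (30.783, [('lip', np.float64(1.366)), ('edg', np.float64(1.376)), ('on_', np.float64(1.425))]) (30.983, [('lip', np.float64(1.397)), ('edg', np.float64(1.381)), ('on_', np.float64(1.435))])
```

Emit:
arm_command:
  plan:
    - [[-0.002,0,0.0045,0,0,0,0.0],[-0.002,0,0.0045,0,0,0,0.0],[-0.001,0,0.0045,0,0,0,0.0],[-0.001,0,0.0045,0,0,0,0.0],[-0.001,0,0.0045,0,0,0,0.0],[-0.001,0,0.0045,0,0,0,0.0],[0,0,0.004,0,0,0,0.0],[0,0,0,0,0,0,0.0]]

```text
t: 31.8
tool_pos: [0.6703, -0.0391, 0.2288]
tool_rot: [-0.068, 1.57, 0.067]
contact_force: [0.0, 0.6, 0.1]
opening: 0.0003
```

```bash
python3 -c "
from h import *
for t in(1.6,1.65):print(delta(push(t)[0],down(95.5)))
print(pose()[0]['contact_force'],theta(),theta())"
```

```text
(array([-2.5,  3.2,  1. ]), array([-0.57, -0.04,  0.02]))
(array([-2.9,  3.2,  9.2]), array([-0.57, -0.04,  0.02]))
[0.0296138  0.55226647 0.12701109] (31.85, [('lip', np.float64(1.599)), ('edg', np.float64(1.598)), ('on_', np.float64(1.625))]) (32.05, [('lip', np.float64(1.592)), ('edg', np.float64(1.593))])
```

Now at 1.60 rad. I'll go slowly to the stop, watching the force.

Emit:
arm_command:
  plan:
    - [[0,0,0.003,0,0,0,0.0],[0,0,0.003,0,0,0,0.0],[0,0,0.003,0,0,0,0.0],[0,0,0.002,0,0,0,0.0],[0,0,0.002,0,0,0,0.0]]

```text
t: 32.62
tool_pos: [0.6821, -0.0381, 0.2291]
tool_rot: [-0.067, 1.573, 0.067]
contact_force: [-9.7, 0.4, 3.9]
opening: 0.0001
```

```bash
python3 -c "
from h import *
for t in(1.65,):print(delta(push(t)[0],down(95.5)))
print(pose()[0]['contact_force'],theta(),theta())"
```

```text
(array([-2.6,  3.3, -2.7]), array([-0.6 , -0.19,  0.01]))
[-9.67451217  0.35324392  3.9479523 ] (32.667, [('lip', np.float64(1.635)), ('edg', np.float64(1.659)), ('on_', np.float64(0.601))]) (32.867, [('lip', np.float64(1.646)), ('edg', np.float64(1.648))])
```

At the stop, with 10 N of reaction force. I'll withdraw straight back, then up.

Emit:
arm_command:
  plan:
    - [[0,0,-0.006,0,0,0,0.0],[0,0,-0.015,0,0,0,0.0],[0,0,-0.03,0,0,0,0.0],[0,0,-0.03,0,0,0,0.0],[0,0,-0.03,0,0,0,0.0],[-0.03,0,-0.01,0,0,0,0.0],[-0.03,0,0,0,0,0,0.0],[-0.02,0,0,0,0,0,0.0],[0,0,0,0,0,0,0.0],[0,0,0,0,0,0,0.0],[0,0,0,0,0,0,0.0]]

```text
t: 33.93
tool_pos: [0.5556, -0.0477, 0.3016]
tool_rot: [-0.066, 1.561, 0.068]
contact_force: [-0.3, -0.5, 0.5]
opening: -0.0002
```

```bash
python3 -c "
from h import *
print(pose()[0]['tool_pos'],pose()[0]['contact_force'])
for i in range(4):print(theta())
im,M=shot('side')
for k in('reagent','sample_jar','scoop'):print(k,where('side',M,k))
cv2.imwrite('pics/m.png',im[:,:,::-1])"
```

```text
[ 0.55563313 -0.0476621   0.30163066] [-0.27517364 -0.4616598   0.51774336]
(33.983, [('lip', np.float64(1.658)), ('edg', np.float64(1.657))])
(34.183, [('lip', np.float64(1.65)), ('edg', np.float64(1.647)), ('on_', np.float64(0.613))])
(34.383, [('lip', np.float64(1.646)), ('edg', np.float64(1.655))])
(34.583, [('lip', np.float64(1.641)), ('edg', np.float64(1.644))])
reagent [(0.58, array([ 0.577 , -0.3197,  0.0029]))]
sample_jar []
scoop [(0.56, array([ 0.4106, -0.284 , -0.0007])), (0.37, array([ 0.5949, -0.0404,  0.    ]))]
```

View pics/m.png

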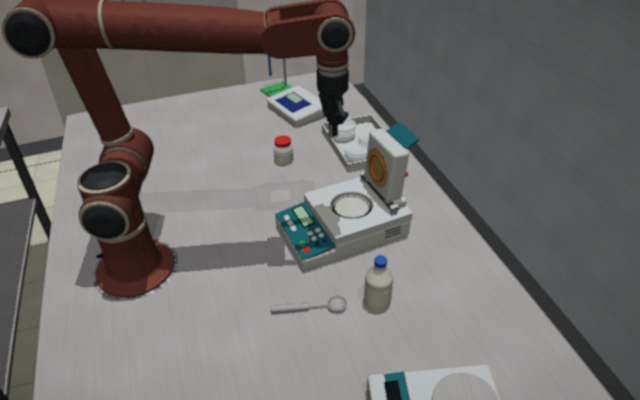

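The hood stands fully open at 1.65 rad, the gripper is clear of it, and the bottle, jar and spoon are in place. I'm handing in.

```bash
python3 -c "
from h import *
print(finish_job())"
```

```text
the job is handed in; nothing more can be done
None
```

The hood is open against its back stop and let go, and the job is handed in at about 35 s of the 72 s allowed. `finish_job()` gave no verdict, so what follows comes from my own checks.

- **Knob setting:** I turned the knob from about 0.34 to 1.33 rad and tried it. The hood sank at about 0.35 rad/s, which meant roughly 0.33 rad more was needed, so I set it to about 1.68 rad.
- **Half open:** Let go at about 0.81 rad, the hood stayed between 0.79 and 0.82 rad, untouched, for over 4 s.
- **Opening:** I pushed it back gently in steps of about 0.4 rad/s, slower near the end. It met the stop with about 10 N.
- **Final state:** The hood reads about 1.65 rad and still, with the gripper clear of it.
- **Bystanders:** The bottle and spoon measure within about 4 mm of where they started. The detector missed the jar in the last picture, but it can be seen standing upright and the arm never came near it.

**What went wrong or disagreed:**
- The first knob grasp closed on top of the bar, because the fingertips ended about 17 mm higher than the reported TCP. I went deeper and it gripped.
- The network's knob point gave a few clearly wrong angles, as did the hood edge once. I relied on the lip and edge readings, which agreed with each other.

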